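# Mount the tube wheel and click its locking sleeve home

## Task

Put the blue tube wheel over the drive unit's spindle so that it sits flat on the shoulder at the bottom, then slide the orange locking sleeve down the spindle on top of it, pushing it past the sprung balls until it clicks and is fully home against the wheel's hub. Let go, and leave the other things on the bench where they stand.

Things in the scene. Friction and masses are not known exactly. Their poses are not given: they have to be found in the camera images.
- drive: White drive unit, fixed to the bench: housing 120x120x40 mm with an upright steel spindle on its centre. Origin under the housing's centre, on the bench; z up along the spindle's axis. The yaw is of no consequence to the job.
- seat (a point): Centre of the shoulder (60 mm wide aluminium disc, top 44 mm above the bench) on the spindle's axis, on which the wheel sits. From it the spindle rises 26 mm thick for 16 mm, tapers to 20 mm over the next 5 mm, and stays 20 mm thick up to its tapered tip.
- spindle_tip (a point): Top of the spindle, on its axis, 78 mm above the shoulder (122 mm above the bench). The top 10 mm taper from 20 mm to 8 mm thick.
- wheel_hub (a point): Centre of the blue tube wheel's hub, half-way up its axis; z up. The hub is a tube 44 mm wide, 40 mm tall, bored through to 29 mm (33 mm at the foot), so it passes the balls freely. Six rings for test tubes, 8 mm thick, surround its foot, 127 mm across in all; take the hub above them. It starts flat on the bench, hub up; about 150 g.
- sleeve_mid (a point): Centre of the orange locking sleeve, half-way up its axis; z up. A ribbed tube 44 mm wide, 60 mm tall, bored through to 22 mm, with 27 mm wide mouths; groove for the balls 18 mm above its foot. It starts upright, foot down, and goes on so; about 120 g. Home, its foot is on the hub: this point is 70 mm above the shoulder and the spindle's tip is 22 mm below its top.
- wash: Bystander: white plastic wash bottle with a red cap, 68 mm wide, 164 mm tall; origin under its centre. Leave it.
- glass_beaker: Bystander: clear beaker, 70 mm wide, 86 mm tall; origin under its centre. Leave it.
- brown_bottle: Bystander: brown bottle with a black cap, 65 mm wide, 140 mm tall; origin under its centre. Leave it.
- dish: Bystander: flat round dish with pink content, 91 mm wide, 14 mm tall; origin under its centre. Leave it.
- tube_wheel: The tube wheel as a whole; origin at the hub's foot, on its axis, 20 mm below point wheel_hub; z up the axis.
- sleeve: The sleeve as a whole; origin at its foot, on its axis, 30 mm below point sleeve_mid; z up the axis.
- ball_level (a point): Point on the spindle's axis, 58 mm above the shoulder, at the level of three sprung brass balls standing out to 13 mm from the axis. The sleeve's push peaks at 9 to 15 N as its foot passes them, some 16 mm above home, falls to about 3 N, and over the last 4 mm the balls click into its groove and draw it down with about 5 N; then it stops hard on the hub.

How it is judged (in metres and radians):
On the way:
1. the tube wheel sits flat on the shoulder, over the spindle (horizontal distance between tube_wheel and seat below 0.006 m and z of tube_wheel in the frame of seat between -0.004 and 0.004 m and angle between tube_wheel's own z axis and vertical below 0.07 rad), for 0.2 s.
At the end, for the whole second after the job is handed in: The wheel sits on the shoulder (within 3 mm in height, 6 mm of the axis), and the sleeve is on the spindle on top of it, home within 2.2 mm of its 70 mm above the shoulder (so that the balls have clicked into its groove), upright within 4 degrees; both at rest (horizontal distance between tube_wheel and seat below 0.006 m and z of tube_wheel in the frame of seat between -0.003 and 0.003 m and horizontal distance between sleeve and seat below 0.004 m and z of sleeve_mid in the frame of seat between 0.067 and 0.0722 m and angle between sleeve's own z axis and vertical below 0.07 rad and linear speed of each of sleeve, tube_wheel below 0.02 m/s); the robot touches nothing.
It fails at once if a bystander (wash bottle, beaker, brown bottle, dish) is moved more than 30 mm (distance of any of wash, glass_beaker, brown_bottle, dish from where it was at the start of the episode above 0.03 m).
It also fails if it takes over 58 s, if anything falls off the work surface, if the arm or the gripper's body presses on something with over 40 N, if the wrist force passes 120 N, or if a joint passes its speed limit or range.

## Robot

A 6-joint arm with a two-finger parallel gripper is mounted at the origin on a cart in front of the work surface, level with it; the furniture and walls round the work are solid. World frame = base frame: x ahead of the robot, y to its left, z up, the work surface at z = 0. Lengths are in m, angles in degrees, forces in N, time in s.
With the tool pointing down it reaches from about 0.35 to 0.875 m from the base axis. Payload 4.2 kg.
Tool frame: the origin (TCP) lies midway between the tips of the shut fingers; the grasp point (between the pads) lies 19 mm behind it; z points along the fingers, y is the direction in which the jaws open and shut (so a half turn about z gives the same grasp; the last joint's range is limited). The gripper opens to 87 mm and grips with 3 to 60 N. Pads are 19 mm wide; open, the fingers measure 117 mm over their backs; the gripper's body (75 mm by 190 mm) begins 51 mm behind the grasp point.
Start: joints at [79.561, 22.042, 0.453, 0, -68.411, -14.817], TCP at [0.267, 0.565, 0.223] pointing down, gripper open.
Joint ranges: [-179.83, 179.83], [-69.29, 118.12], [-61.27, 80.66], [-181.25, 117.63], [-171.15, -9.14], [-177.46, 177.46]. Speed limits (degrees/s): [159.86, 159.86, 180, 180, 180, 180].

## Interface

Orientations are given as a 3x3 rotation matrix whose columns are the frame's x, y, z axes.
In Python, from station import r gives the robot as it stands.
- The arm moves only by the tool carry_out, never from a script. Its argument "steps" is a list of rows, each a list of 2 entries, a list of its own where there are three numbers: the shift along the tool's x, y, z in cm, then the turn about the tool's z in degrees. In form: [[[x, y, z], twist], ...]. A call has 1 to 20 rows; each row is the pose to reach, as a shift and turn from the pose measured when the call began, along the tool's axes at that moment; what a row does not reach only later rows make up. A row lasts 1/10 s, in which the tool goes at most 50 mm and 8.59 degrees, less where a joint would pass 70% of its speed; a pose out of reach is approached as far as the arm can. A call with a gripper value outside its range is refused whole. "gripper" is the gripper's target within -1 to 1 (fully open at 1, half-way at 0, shut at -1), set as the call begins (left out, the last holds). The fingers move at their own pace and stop on an object; the grip force is fixed at half the most. Time passes only in rows, so rows that repeat a pose let the fingers close. It gives the time, the measured TCP pose, the force and the opening at its end, in the units of the state.
- r.sense(): the state, without advancing time (a new reading comes with each control period).
- r.capture(name): name is "scene" or "top" or "wrist"; returns the picture (420x560x3 uint8, red, green, blue); there is no depth.
- r.calibration(name): a dict with "camera_matrix" (3x3 intrinsics, pixels), "world_from_camera" (4x4, takes a point from camera to world coordinates). Camera axes: x right, y up, looking along -z (the intrinsics and any distortion apply to the point x, -y, -z); pixel columns grow to the right and rows downward; lengths in m; the calibration is good to about 2 mm. A picture is of the moment at which its call begins: read the wrist's pose just before it. calibration takes no time and is no camera call; for the wrist camera it gives the pose at the moment of the call.
- r.finish_job(): hands the job in, once; it reports no verdict.
Trained networks look in the newest picture that a camera, given by its name, has taken for a name from the list of things; names that differ only in an ending like _2 or _b are one class to them, and where a whole thing is asked for, a point or a joint stands for the part that bears it (a point fixed in the world has none). Each returns a list of dicts, best first, with "confidence" (0 to 1); they miss things now and then, are a little off and sometimes report something else, mostly with a low value. They report only what shows in the picture. A call takes as long as a camera call.
- r.cut_out(camera, target): "pixels" (420x560 bool, what is visible of it).
- r.place_of(camera, target): "centre" ([x, y, z] in m, in world coordinates, good to about 4 mm: a listed point, or the origin of a listed thing).
The state is a dict: "time_s": time; "joints": joint angles; "joint_velocities": joint speeds; "effort": joint torques, N m; "tcp_pos": TCP position; "ee_rot": TCP orientation; "wrist_force": force on the tool from outside, world axes, zero at the start; "moment": the same for the moment, N m; "gripper_width": opening from 0.0 (shut) to 1.0 (fully open).
Only numpy, scipy, OpenCV 4.12 (cv2) and the standard library are available. Lean on these libraries where they do the work, as an engineer would, in place of code of your own. Each camera call takes 0.05 s, during which the arm holds its last target. There are 200 camera calls.

## Working session

There is one attempt and no reset: what is moved stays moved. The work goes in short steps, Python scripts to look and compute and a tool call to move; the robot and the scene stay as the last step left them, time stands still between calls to the robot, and variables do not carry over. Pictures are saved under pics/ and viewed, about 8 in all and at most 12, crops included, and the job is handed in when it is done.

Besides the shell and the picture viewer there is one more tool, called after ">>>" as name(argument=value, ...), one argument or row to a line, values as JSON. carry_out: Moves the arm, as the interface text tells. Its arguments: {"type":"object","properties":{"steps":{"type":"array","items":{"type":"array"}},"gripper":{"type":"number"}},"required":["steps"]}

```bash
mkdir -p pics; ls
cat > look.py <<'E'
import numpy as np, cv2
from station import r
np.set_printoptions(precision=4,suppress=True)
def snap(cam,name=None):
    im=r.capture(cam)
    if name: cv2.imwrite(f'pics/{name}.png',cv2.cvtColor(im,cv2.COLOR_RGB2BGR))
    return im
def place(cam,t):
    for d in r.place_of(cam,t)[:2]: print(cam,t,np.round(d['centre'],4),round(d['confidence'],2))
def st():
    s=r.sense(); print(s['time_s'],s['tcp_pos'],np.array(s['ee_rot']).tolist(),'F',s['wrist_force'],'w',s['gripper_width'],'j',s['joints']); return s
E
python3 - <<'E'
from look import *
st()
a=snap('scene');b=snap('top')
cv2.imwrite('pics/a.png',cv2.cvtColor(cv2.resize(np.vstack([a,b]),None,fx=.71,fy=.71),cv2.COLOR_RGB2BGR))
for c in('scene','top'):
    for t in('seat','spindle_tip','wheel_hub','sleeve_mid'): place(c,t)
for t in('wash','glass_beaker','brown_bottle','dish'): place('top',t)
print(r.sense()['time_s'])
E
```

```text
pics
0.0 [0.2664 0.5647 0.2214] [[0.9043371397679654, -0.4268180193287973, -0.0008461752406237213], [-0.426818843129975, -0.9043348056336538, -0.002057782479073229], [0.00011307292016603568, 0.002222092658677851, -0.999997524756302]] F [-0.0585 -0.9356 -0.1509] w 1.0054691278906471 j [ 79.5619  22.0927   0.3791  -0.0283 -68.4111 -14.8173]
scene seat [ 0.586  -0.1377  0.0408] 0.76
scene seat [0.474  0.3243 0.0188] 0.35
scene spindle_tip [ 0.5856 -0.1354  0.1252] 0.94
scene spindle_tip [0.672  0.3056 0.0039] 0.63
scene wheel_hub [0.4745 0.3229 0.0181] 0.94
scene wheel_hub [ 0.4414 -0.0448  0.0317] 0.38
scene sleeve_mid [ 0.4398 -0.0432  0.0338] 0.9
scene sleeve_mid [0.4729 0.3228 0.021 ] 0.42
top seat [ 0.5868 -0.1383  0.0448] 0.76
top spindle_tip [ 0.5913 -0.1403  0.1244] 0.98
top wheel_hub [0.4753 0.322  0.0201] 0.89
top sleeve_mid [ 0.4434 -0.0419  0.032 ] 0.54
top wash [ 0.6717  0.302  -0.0017] 0.94
top glass_beaker [ 0.6577  0.4396 -0.0022] 0.75
top brown_bottle [ 0.6691 -0.2723 -0.0005] 0.81
top dish [ 0.405   0.1282 -0.0046] 0.77
top dish [ 0.4433 -0.0419  0.0321] 0.18
0.7
```

View pics/a.png

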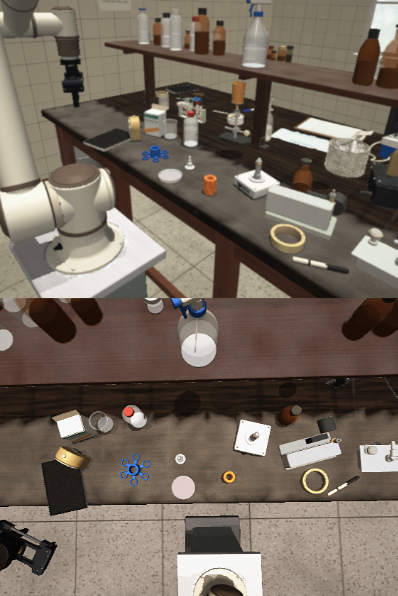

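The networks agree in both views, and their heights match the given sizes: wheel at about (0.475, 0.322), sleeve at (0.441, -0.043), spindle at (0.588, -0.138). In the picture the wheel is at (135,468) and the spindle at (253,437). The way between them is clear apart from low items. I'll go above the wheel first.

>>> carry_out(
  steps=[
    [[4.5,2,0],0],
    [[9,4,0],0],
    [[13.5,6,0],0],
    [[18,8,0],0],
    [[22.5,10,0],0],
    [[27,12,0],0],
    [[29.2,13,0],0],
    [[29.2,13,0],0],
    [[29.2,13,0],0],
    [[29.2,13,0],0],
  ],
  gripper=1,
)

```text
time_s: 1.7
tcp_pos: [0.4748, 0.3238, 0.2226]
ee_rot: [[0.905, -0.426, -0.0], [-0.426, -0.905, 0.0], [-0.0, -0.0, -1.0]]
wrist_force: [-0.7, 0.1, -0.3]
gripper_width: 1.003
```

Run:
```python
from look import *
st(); 
for i in range(2): snap('wrist','w1'); place('wrist','wheel_hub')
m=r.cut_out('wrist','wheel_hub'); 
if m: print(m[0]['confidence'],[ (np.where(m[0]['pixels'])[k].min(),np.where(m[0]['pixels'])[k].max()) for k in (0,1)])
```

```text
1.7 [0.4748 0.3238 0.2226] [[0.9048258562965501, -0.42578183290727667, -2.3309546981075264e-05], [-0.4257818064429123, -0.9048258168786588, 0.0003072654849201998], [-0.00015191914124673, -0.0002680969744822938, -0.9999999525222921]] F [-0.6811  0.118  -0.3167] w 1.003265940372668 j [ 50.4344  17.1455  -6.8168  -0.0134 -66.0249  14.3709]
wrist wheel_hub [0.4758 0.3218 0.022 ] 0.88
wrist wheel_hub [ 0.6609  0.4373 -0.0018] 0.4
wrist wheel_hub [0.4763 0.3219 0.0208] 0.71
0.68 [(np.int64(135), np.int64(221)), (np.int64(236), np.int64(329))]
```

View pics/w1.png

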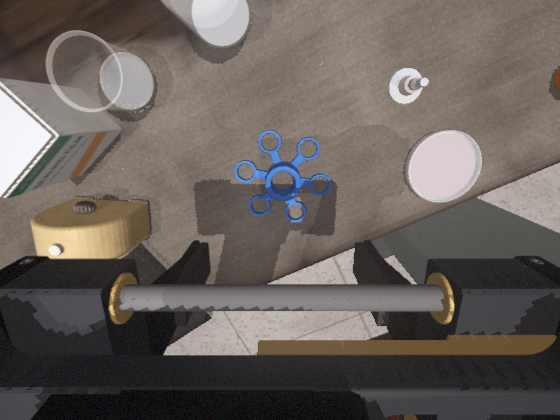

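The wrist view shows the hub top at about (283,181), with the dish and a small adapter well clear on the right and a wooden block on the left. I'll refine the centre from the pixels.

```bash
cat >> look.py <<'E'
def px2world(cam,uv,z):
    c=r.calibration(cam);K=np.array(c['camera_matrix']);T=np.array(c['world_from_camera'])
    d=np.linalg.inv(K)@[uv[0],uv[1],1]; d=T[:3,:3]@[d[0],-d[1],-d[2]]; o=T[:3,3]
    return o+d*(z-o[2])/d[2]
def world2px(cam,p):
    c=r.calibration(cam);K=np.array(c['camera_matrix']);T=np.array(c['world_from_camera'])
    q=T[:3,:3].T@(np.array(p)-T[:3,3]); q=K@[q[0],-q[1],-q[2]]; return q[:2]/q[2]
def tool(p,s=None):
    s=s or r.sense(); return np.array(s['ee_rot']).T@(np.array(p)-s['tcp_pos'])*100
E
python3 - <<'E'
from look import *
print({k:v for k,v in r.calibration('wrist').items()})
im=cv2.imread('pics/w1.png')
crop=im[120:235,225:340]; cv2.imwrite('pics/w1c.png',cv2.resize(crop,None,fx=5,fy=5,interpolation=cv2.INTER_CUBIC))
hsv=cv2.cvtColor(im,cv2.COLOR_BGR2HSV); m=cv2.inRange(hsv,(100,120,40),(130,255,255))
# rings' outer circle: min enclosing circle of the wheel, plane z=4..8mm
c,R=cv2.minEnclosingCircle(cv2.findNonZero(m)); print(c,R,px2world('wrist',c,.008))
print(px2world('wrist',(283,181),.04))
# inner hole contours
cs,h=cv2.findContours(m,cv2.RETR_CCOMP,cv2.CHAIN_APPROX_NONE)
for q,hh in zip(cs,h[0]):
    if len(q)>15: print(cv2.contourArea(q),hh[3],np.array(cv2.fitEllipse(q)[0]),cv2.fitEllipse(q)[1])
for z in(.04,): print(tool([.476,.322,.018]))
E
```

```text
{'camera_matrix': array([[297.3825,   0.    , 281.2214],
       [  0.    , 297.3825, 206.6622],
       [  0.    ,   0.    ,   1.    ]]), 'world_from_camera': array([[-0.4249,  0.8639,  0.2703,  0.5505],
       [-0.9052, -0.4052, -0.1279,  0.2891],
       [-0.0009, -0.299 ,  0.9542,  0.3847],
       [ 0.    ,  0.    ,  0.    ,  1.    ]])}
(282.72381591796875, 175.93682861328125) 48.55348587036133 [0.4805 0.3202 0.008 ]
[0.4808 0.3199 0.04  ]
3510.0 -1 [282.5781 176.0926] (80.27671813964844, 80.71234130859375)
214.0 0 [294.9703 211.1572] (15.949254035949707, 17.333515167236328)
217.0 0 [259.0258 204.9734] (15.772804260253906, 17.716096878051758)
227.0 0 [319.4266 183.9706] (16.358549118041992, 17.782934188842773)
336.0 0 [282.4952 179.9936] (18.41533851623535, 23.38479232788086)
246.5 0 [245.1879 171.1595] (17.43827247619629, 18.165586471557617)
267.0 0 [307.6589 148.4412] (18.18570899963379, 18.877073287963867)
274.5 0 [269.3811 141.4681] (18.472240447998047, 19.061962127685547)
[ 0.1957  0.1164 20.4589]
```

The pixel estimate is 5 mm from the network's, so I'll check it with the other cameras.

Run:
```python
from look import *
for cam in('top','scene','wrist'):
    im=cv2.cvtColor(snap(cam),cv2.COLOR_RGB2BGR)
    print(cam,r.calibration(cam).keys(), world2px(cam,[.4758,.322,.008]))
    m=cv2.inRange(cv2.cvtColor(im,cv2.COLOR_BGR2HSV),(100,120,40),(130,255,255))
    u,v=world2px(cam,[.4758,.322,.008]); k=np.zeros_like(m); cv2.circle(k,(int(u),int(v)),60,255,-1); m&=k
    # plane-rectify: world points of the mask at z=8 mm, enclosing circle
    P=np.array([px2world(cam,p,.008)[:2] for p in cv2.findNonZero(m)[:,0]],np.float32)
    c,R=cv2.minEnclosingCircle(P); print(c,R, len(P), P.min(0),P.max(0))
s=r.sense(); print(s['tcp_pos'])
```

```text
top dict_keys(['camera_matrix', 'world_from_camera']) [188.9777 241.3255]
(0.4774635136127472, 0.3207152485847473) 0.06336571276187897 267 [0.4187 0.2632] [0.5379 0.3778]
scene dict_keys(['camera_matrix', 'world_from_camera']) [217.9273 216.8162]
(0.48093774914741516, 0.326291024684906) 0.08274650573730469 483 [0.407  0.2556] [0.5371 0.3949]
wrist dict_keys(['camera_matrix', 'world_from_camera']) [282.8138 180.052 ]
(0.4780343770980835, 0.32160916924476624) 0.0627187117934227 2145 [0.4156 0.2634] [0.5403 0.3794]
[0.475  0.3235 0.2226]
```

>>> carry_out(
  steps=[
    [[0.3,0.1,4],0],
    [[0.3,0.1,8],0],
    [[0.3,0.1,12],0],
    [[0.3,0.1,16],0],
    [[0.3,0.1,18.5],0],
    [[0.3,0.1,20],0],
    [[0.3,0.1,20.5],0],
    [[0.3,0.1,20.5],0],
    [[0.3,0.1,20.5],0],
  ],
)

```text
time_s: 3.0
tcp_pos: [0.4779, 0.322, 0.0186]
ee_rot: [[0.905, -0.426, 0.001], [-0.426, -0.905, 0.001], [0.001, -0.002, -1.0]]
wrist_force: [-0.4, -0.2, -0.1]
gripper_width: 1.002
```

>>> carry_out(
  steps=[
    [[0,0,0],0],
    [[0,0,0],0],
    [[0,0,0],0],
    [[0,0,0],0],
    [[0,0,0],0],
    [[0,0,0],0],
    [[0,0,0],0],
    [[0,0,0],0],
  ],
  gripper=-1,
)

```text
time_s: 3.8
tcp_pos: [0.4777, 0.3218, 0.0186]
ee_rot: [[0.905, -0.426, 0.001], [-0.426, -0.905, 0.001], [0.001, -0.001, -1.0]]
wrist_force: [-0.6, -0.5, 0.9]
gripper_width: 0.498
```

>>> carry_out(
  steps=[
    [[0,0,0],0],
    [[0,0,0],0],
    [[0,0,0],0],
    [[0,0,0],-8],
    [[0,0,0],-16],
    [[0,0,0],-24],
    [[0,0,0],-32],
    [[0,0,0],-40],
    [[0,0,0],-48],
    [[0,0,0],-56],
    [[0,0,0],-64],
    [[0,0,0],-72],
    [[0,0,0],-80],
    [[0,0,0],-90],
    [[0,0,0],-90],
    [[0,0,0],-90],
    [[0,0,0],-90],
  ],
  gripper=0.4,
)

```text
time_s: 5.5
tcp_pos: [0.4778, 0.3218, 0.0186]
ee_rot: [[0.428, 0.904, 0.001], [0.904, -0.428, 0.001], [0.001, 0.001, -1.0]]
wrist_force: [-0.9, 0.0, -0.7]
gripper_width: 0.701
```

>>> carry_out(
  steps=[
    [[0,0,0],0],
    [[0,0,0],0],
    [[0,0,0],0],
    [[0,0,0],0],
    [[0,0,0],0],
    [[0,0,0],0],
    [[0,0,0],0],
    [[0,0,0],0],
  ],
  gripper=-1,
)

```text
time_s: 6.3
tcp_pos: [0.4777, 0.3218, 0.0185]
ee_rot: [[0.428, 0.904, 0.001], [0.904, -0.428, 0.001], [0.001, 0.001, -1.0]]
wrist_force: [-0.7, -0.5, 0.3]
gripper_width: 0.497
```

Opening 0.497, about 43 mm: the hub is held and squeeze-centred in both directions. Now I lift, then move to a standoff where the wrist camera sees the spindle.

>>> carry_out(
  steps=[
    [[0,0,-2],0],
    [[0,0,-5],0],
    [[0,0,-9],0],
    [[0,0,-13],0],
    [[0,0,-17],0],
    [[0,0,-19],0],
    [[0,0,-19],0],
    [[0,0,-19],0],
  ],
)

```text
time_s: 7.1
tcp_pos: [0.4768, 0.3212, 0.2076]
ee_rot: [[0.428, 0.904, -0.001], [0.904, -0.428, 0.001], [0.0, -0.001, -1.0]]
wrist_force: [0.0, -0.7, -2.8]
gripper_width: 0.497
```

>>> carry_out(
  steps=[
    [[-2,1,0],6],
    [[-5,2,0],13],
    [[-8,3.5,0],20],
    [[-11,5,0],27],
    [[-14,6,0],34],
    [[-17,7.5,0],41],
    [[-20,9,0],49],
    [[-23,10,0],57],
    [[-26,11.5,0],65],
    [[-29,13,0],73],
    [[-32,14,0],81],
    [[-34,15,0],89],
    [[-35.5,15.7,0],95],
    [[-35.7,15.7,0],95],
    [[-35.7,15.7,0],95],
    [[-35.7,15.7,0],95],
    [[-35.7,15.7,0],95],
  ],
)

```text
time_s: 8.8
tcp_pos: [0.4657, -0.068, 0.207]
ee_rot: [[0.864, -0.504, -0.001], [-0.504, -0.864, 0.001], [-0.001, 0.0, -1.0]]
wrist_force: [-0.6, 0.4, -2.6]
gripper_width: 0.498
```

Run:
```python
from look import *
st(); snap('wrist','w2')
for t in('spindle_tip','seat','wheel_hub'): place('wrist',t)
print(world2px('wrist',[.588,-.138,.122]),world2px('wrist',[.588,-.138,.044]))
```

```text
8.8 [ 0.4657 -0.068   0.207 ] [[0.8638337253357773, -0.503775372878065, -0.0012917639410948887], [-0.50377508391783, -0.863834675670157, 0.0005638558483090044], [-0.0013999271753294671, 0.0001636807898299494, -0.9999990067057581]] F [-0.6228  0.4256 -2.5782] w 0.49754079461622336 j [ 11.5084   7.6908 -21.6712  -0.0532 -60.7041  48.2676]
wrist spindle_tip [ 0.5898 -0.1377  0.1257] 0.76
wrist seat [ 0.5889 -0.1343  0.0465] 0.89
wrist wheel_hub [ 0.4641 -0.0657  0.2088] 0.68
[280.8921  31.7666] [281.0679  52.4273]
```

View pics/w2.png

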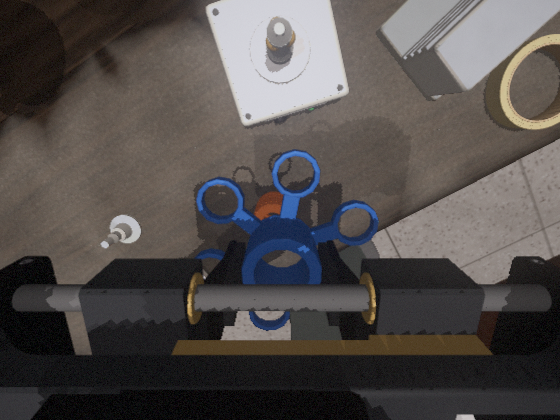

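The wheel hangs level in the jaws, with the hub top at about (282,268). The spindle tip is at about (279,28) and the shoulder disc centre at (280,49). Computing positions from these.

Run:
```python
from look import *
im=cv2.imread('pics/w2.png')
g=cv2.cvtColor(im,cv2.COLOR_BGR2GRAY)
# disc fit by rectifying the plane z=44mm, 0.25 mm/px, centred on guess
def rect(img,cam,c,z,half,mm):
    n=int(2*half/mm); g1=np.array([[-1,-1],[1,-1],[1,1],[-1,1]])*half+c
    src=np.float32([world2px(cam,[*p,z]) for p in g1]); dst=np.float32([[0,0],[n,0],[n,n],[0,n]])
    return cv2.warpPerspective(img,cv2.getPerspectiveTransform(src,dst),(n,n),flags=cv2.INTER_CUBIC)
a=rect(im,'wrist',[.588,-.138],.044,.045,.00025)
b=rect(im,'wrist',[.588,-.138],.122,.02,.0001111)
t=rect(im,'wrist',[.4657,-.068],.229,.04,.000222)
v=np.hstack([x[:360,:360] for x in(a,b,t)])
for i in range(3): cv2.drawMarker(v,(180+360*i,180),(0,0,255),cv2.MARKER_CROSS,16,1)
cv2.circle(v,(180,180),120,(0,255,0),1); cv2.circle(v,(540,180),36,(0,255,0),1); cv2.circle(v,(900,180),99,(0,255,0),1)
cv2.imwrite('pics/r2.png',cv2.resize(v,(800,267),interpolation=cv2.INTER_AREA))
```

```text
(no output)
```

View pics/r2.png

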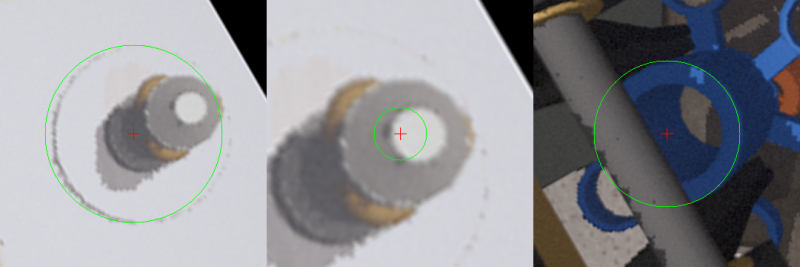

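Both the disc and the tip cap sit about 2.6 mm further in +x than my guess, so the spindle is at about (0.5906, -0.138). The hub lies under the TCP within 1 mm. Now moving over the spindle and starting down.

>>> carry_out(
  steps=[
    [[3,0,0],0],
    [[6.5,0,0],0],
    [[10,-0.1,0],0],
    [[13,-0.2,0],0],
    [[14.3,-0.25,0],0],
    [[14.3,-0.25,0],0],
    [[14.3,-0.25,0],0],
    [[14.3,-0.25,3],0],
    [[14.3,-0.25,5],0],
    [[14.3,-0.25,7],0],
    [[14.3,-0.25,8.5],0],
    [[14.3,-0.25,10],0],
    [[14.3,-0.25,10.5],0],
    [[14.3,-0.25,10.5],0],
    [[14.3,-0.25,10.5],0],
  ],
)

```text
time_s: 10.5
tcp_pos: [0.591, -0.1379, 0.1034]
ee_rot: [[0.864, -0.504, 0.001], [-0.504, -0.864, 0.0], [0.001, -0.001, -1.0]]
wrist_force: [-0.3, 0.3, -2.7]
gripper_width: 0.497
```

The wheel is over the spindle with no contact force. Continuing slowly.

>>> carry_out(
  steps=[
    [[0,0,0.6],0],
    [[0,0,1.2],0],
    [[0,0,1.8],0],
    [[0,0,2.2],0],
    [[0,0,2.6],0],
    [[0,0,3.0],0],
    [[0,0,3.3],0],
    [[0,0,3.6],0],
    [[0,0,3.6],0],
    [[0,0,3.6],0],
  ],
)

```text
time_s: 11.5
tcp_pos: [0.5911, -0.1379, 0.0674]
ee_rot: [[0.864, -0.504, 0.001], [-0.504, -0.864, 0.0], [0.001, -0.001, -1.0]]
wrist_force: [-0.5, -0.7, -0.8]
gripper_width: 0.501
```

>>> carry_out(
  steps=[
    [[0,0,0.2],0],
    [[0,0,0.4],0],
    [[0,0,0.5],0],
    [[0,0,0.5],0],
    [[0,0,0.5],0],
  ],
)

```text
time_s: 12.0
tcp_pos: [0.5911, -0.1379, 0.0626]
ee_rot: [[0.864, -0.504, 0.001], [-0.504, -0.864, 0.0], [0.001, -0.001, -1.0]]
wrist_force: [-1.5, 1.3, 0.2]
gripper_width: 0.494
```

>>> carry_out(
  steps=[
    [[0,0,0],0],
    [[0,0,0],0],
    [[0,0,0],0],
    [[0,0,0],0],
    [[0,0,-2],0],
    [[0,0,-6],0],
    [[0,0,-10],0],
    [[0,0,-14],0],
    [[0,0,-16],0],
    [[-4,-0.1,-16],0],
    [[-8,-0.3,-16],0],
    [[-12,-0.5,-16],0],
    [[-16,-0.6,-16],0],
    [[-17.7,-0.6,-16],0],
    [[-17.7,-0.6,-16],0],
    [[-17.7,-0.6,-16],0],
  ],
  gripper=1,
)

```text
time_s: 13.6
tcp_pos: [0.4415, -0.0435, 0.223]
ee_rot: [[0.864, -0.503, 0.003], [-0.503, -0.864, 0.0], [0.002, -0.002, -1.0]]
wrist_force: [0.7, 0.7, -0.2]
gripper_width: 0.996
```

Run:
```python
from look import *
st(); snap('wrist','w3')
for t in('sleeve_mid','sleeve','wheel_hub','tube_wheel','spindle_tip'): place('wrist',t)
snap('scene','s3')
for t in('sleeve_mid','wheel_hub','tube_wheel'): place('scene',t)
print(world2px('wrist',[.591,-.138,.084]))
```

```text
13.6 [ 0.4415 -0.0435  0.223 ] [[0.8642729887167042, -0.5030137942668039, 0.0030534819484308974], [-0.5030170896329778, -0.8642763840977264, 0.00037340076029965756], [0.002451226604076976, -0.0018586737940397338, -0.9999952683987374]] F [ 0.7277  0.7364 -0.151 ] w 0.9963109324008922 j [ 15.499    3.9345 -23.5727   0.0295 -62.3185  44.2876]
wrist sleeve_mid [ 0.4424 -0.0425  0.0265] 0.75
wrist sleeve [ 0.4419 -0.0436  0.0038] 0.93
wrist wheel_hub [ 0.5891 -0.1346  0.0647] 0.61
wrist wheel_hub [ 0.5905 -0.1335  0.0452] 0.2
wrist tube_wheel [ 0.5949 -0.1397  0.0397] 0.7
scene sleeve_mid [ 0.4413 -0.0478  0.03  ] 0.9
scene wheel_hub [ 0.5869 -0.1339  0.0612] 0.71
scene wheel_hub [0.6726 0.306  0.0027] 0.71
scene tube_wheel [ 0.5872 -0.1363  0.1267] 0.6
scene tube_wheel [ 0.4395 -0.0427  0.0014] 0.32
[289.3227   0.82  ]
```

View pics/w3.png

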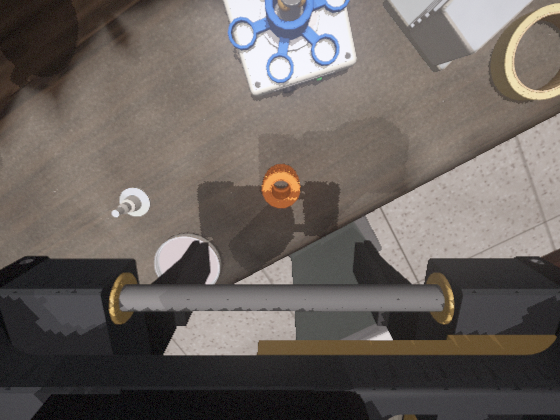

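Wheel seated: hub height reads 0.0647 against 0.064 expected. It shows level over the white drive at the top of the picture, and the orange sleeve is upright at (281,186), under the TCP. Next I grasp the sleeve with the same two-way squeeze.

>>> carry_out(
  steps=[
    [[0,0,4],0],
    [[0,0,8],0],
    [[0,0,12],0],
    [[0,0,16],0],
    [[0,0,18.5],0],
    [[0,0,19.8],0],
    [[0,0,19.8],0],
    [[0,0,19.8],0],
    [[0,0,19.8],0],
  ],
)

```text
time_s: 15.0
tcp_pos: [0.4423, -0.0435, 0.0252]
ee_rot: [[0.864, -0.504, 0.003], [-0.504, -0.864, 0.001], [0.002, -0.002, -1.0]]
wrist_force: [0.0, -0.2, 0.6]
gripper_width: 1.0
```

>>> carry_out(
  steps=[
    [[0,0,0],0],
    [[0,0,0],0],
    [[0,0,0],0],
    [[0,0,0],0],
    [[0,0,0],0],
    [[0,0,0],0],
    [[0,0,0],0],
    [[0,0,0],0],
  ],
  gripper=-1,
)

```text
time_s: 15.8
tcp_pos: [0.4424, -0.0435, 0.0252]
ee_rot: [[0.864, -0.504, 0.003], [-0.504, -0.864, 0.001], [0.003, -0.002, -1.0]]
wrist_force: [0.6, 0.0, 0.8]
gripper_width: 0.491
```

>>> carry_out(
  steps=[
    [[0,0,0],0],
    [[0,0,0],0],
    [[0,0,0],0],
    [[0,0,0],-8],
    [[0,0,0],-16],
    [[0,0,0],-24],
    [[0,0,0],-32],
    [[0,0,0],-40],
    [[0,0,0],-48],
    [[0,0,0],-56],
    [[0,0,0],-64],
    [[0,0,0],-72],
    [[0,0,0],-80],
    [[0,0,0],-90],
    [[0,0,0],-90],
    [[0,0,0],-90],
    [[0,0,0],-90],
  ],
  gripper=0.4,
)

```text
time_s: 17.5
tcp_pos: [0.4424, -0.0435, 0.0252]
ee_rot: [[0.506, 0.863, 0.003], [0.863, -0.506, 0.001], [0.002, 0.003, -1.0]]
wrist_force: [0.2, -1.1, 0.2]
gripper_width: 0.701
```

>>> carry_out(
  steps=[
    [[0,0,0],0],
    [[0,0,0],0],
    [[0,0,0],0],
    [[0,0,0],0],
    [[0,0,0],0],
    [[0,0,0],0],
    [[0,0,0],0],
    [[0,0,0],0],
  ],
  gripper=-1,
)

```text
time_s: 18.3
tcp_pos: [0.4424, -0.0435, 0.0252]
ee_rot: [[0.506, 0.863, 0.003], [0.863, -0.506, 0.001], [0.002, 0.003, -1.0]]
wrist_force: [-0.3, -0.2, -0.1]
gripper_width: 0.498
```

>>> carry_out(
  steps=[
    [[0,0,-2],0],
    [[0,0,-5],0],
    [[0,0,-9],0],
    [[0,0,-13],0],
    [[0,0,-16],0],
    [[0,0,-16],0],
    [[0,0,-16],0],
  ],
)

```text
time_s: 19.0
tcp_pos: [0.4413, -0.0435, 0.185]
ee_rot: [[0.506, 0.862, 0.003], [0.862, -0.506, 0.001], [0.003, 0.002, -1.0]]
wrist_force: [-0.6, 0.2, -1.9]
gripper_width: 0.499
```

Run:
```python
from look import *
s=st(); snap('wrist','w4')
for t in('sleeve_mid','spindle_tip','wheel_hub'): place('wrist',t)
snap('top')
for t in('spindle_tip','tube_wheel'): place('top',t)
print(tool([.591,-.138,.2],s))
```

```text
19.0 [ 0.4413 -0.0435  0.185 ] [[0.5061137791818524, 0.8624596679452085, 0.003487648219613779], [0.8624613731950483, -0.5061207422778683, 0.0014744431528293527], [0.0030368188577081933, 0.0022617258764419555, -0.9999928311379463]] F [-0.571   0.2471 -1.8988] w 0.4989131214367057 j [ 15.4671   6.0529 -27.1147  -0.0337 -56.6173 134.1457]
wrist sleeve_mid [ 0.4416 -0.0449  0.189 ] 0.73
wrist spindle_tip [ 0.5905 -0.1371  0.1218] 0.95
wrist wheel_hub [ 0.5887 -0.1373  0.0639] 0.87
wrist wheel_hub [ 0.5926 -0.135   0.0431] 0.72
top spindle_tip [ 0.5868 -0.1392  0.1221] 0.62
top tube_wheel [ 0.5952 -0.1357  0.0438] 0.97
[-0.5685 17.6927 -1.4568]
```

View pics/w4.png

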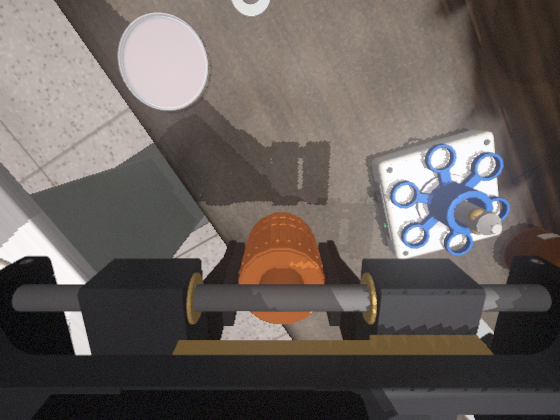

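The sleeve is held upright at (281,265), and the wheel lies flat on the drive with the spindle tip at (488,222). The wrist network's tip reading, (0.5905, -0.137), agrees with (0.591, -0.138). Moving over the spindle, and unwinding joint 6 on the way.

>>> carry_out(
  steps=[
    [[0,3,0],8],
    [[-0.2,7,0],16],
    [[-0.3,11,0],24],
    [[-0.5,14,0],32],
    [[-0.55,16.5,0],40],
    [[-0.55,17.7,0],48],
    [[-0.55,17.7,0],56],
    [[-0.55,17.7,0],60],
    [[-0.55,17.7,0],60],
    [[-0.55,17.7,0],60],
    [[-0.55,17.7,0],60],
  ],
)

```text
time_s: 20.45
tcp_pos: [0.5913, -0.1379, 0.1842]
ee_rot: [[1.0, -0.005, 0.001], [-0.005, -1.0, 0.0], [0.001, -0.0, -1.0]]
wrist_force: [-0.2, 0.3, -1.0]
gripper_width: 0.502
```

Run:
```python
from look import *
s=st(); print(tool([.591,-.138,.135],s))
```

```text
20.45 [ 0.5913 -0.1379  0.1842] [[0.9999850805371389, -0.005408256861142818, 0.000767763541637464], [-0.005408341500716261, -0.9999853689595455, 0.00010820837889529187], [0.0007671670897504072, -0.00011235909190937682, -0.9999996994150002]] F [-0.1624  0.2572 -1.0434] w 0.5022003062625141 j [  2.1307  21.9271  -5.4532  -0.0051 -62.5755  87.5618]
[-0.0299  0.0119  4.9177]
```

>>> carry_out(
  steps=[
    [[0,0,1],0],
    [[0,0,2],0],
    [[0,0,3],0],
    [[0,0,3.6],0],
    [[0,0,4.2],0],
    [[0,0,4.8],0],
    [[0,0,5.0],0],
    [[0,0,5.0],0],
    [[0,0,5.0],0],
  ],
)

```text
time_s: 21.35
tcp_pos: [0.5911, -0.1379, 0.1342]
ee_rot: [[1.0, -0.005, 0.0], [-0.005, -1.0, 0.0], [0.0, -0.0, -1.0]]
wrist_force: [-0.9, 0.7, -1.5]
gripper_width: 0.505
```

>>> carry_out(
  steps=[
    [[0,0,0.3],0],
    [[0,0,0.6],0],
    [[0,0,0.9],0],
    [[0,0,1.1],0],
    [[0,0,1.3],0],
    [[0,0,1.3],0],
    [[0,0,1.3],0],
  ],
)

```text
time_s: 22.05
tcp_pos: [0.5933, -0.1384, 0.1258]
ee_rot: [[1.0, -0.004, 0.007], [-0.004, -1.0, -0.002], [0.007, 0.002, -1.0]]
wrist_force: [-3.4, 1.6, 15.1]
gripper_width: 0.499
```

The balls are reached at 15 N with the foot at about 0.100, as described. I push on, and bring x back by 2 mm.

>>> carry_out(
  steps=[
    [[-0.1,0,0.4],0],
    [[-0.2,0,0.6],0],
    [[-0.2,0,0.8],0],
    [[-0.2,0,0.8],0],
    [[-0.2,0,0.8],0],
  ],
)

```text
time_s: 22.55
tcp_pos: [0.5922, -0.1383, 0.1189]
ee_rot: [[1.0, -0.003, 0.009], [-0.003, -1.0, -0.002], [0.009, 0.002, -1.0]]
wrist_force: [0.1, 0.1, 3.2]
gripper_width: 0.506
```

Past the peak, with the force down to 3 N. Now the last 10 mm.

>>> carry_out(
  steps=[
    [[-0.1,0,0.3],0],
    [[-0.1,0,0.5],0],
    [[-0.1,0,0.7],0],
    [[-0.1,0,0.9],0],
    [[-0.1,0,1.1],0],
    [[-0.1,0,1.2],0],
    [[-0.1,0,1.2],0],
    [[-0.1,0,1.2],0],
  ],
)

```text
time_s: 23.35
tcp_pos: [0.591, -0.1384, 0.1094]
ee_rot: [[1.0, -0.002, 0.009], [-0.002, -1.0, -0.003], [0.009, 0.003, -1.0]]
wrist_force: [-6.9, 2.8, 14.9]
gripper_width: 0.5
```

It stops hard at 0.1094, against 0.1092 predicted for home. A firmer push will confirm that before I release.

>>> carry_out(
  steps=[
    [[0,0,0.3],0],
    [[0,0,0.5],0],
    [[0,0,0.5],0],
    [[0,0,0.5],0],
  ],
)

```text
time_s: 23.75
tcp_pos: [0.5911, -0.1385, 0.1092]
ee_rot: [[1.0, -0.001, 0.011], [-0.001, -1.0, -0.004], [0.011, 0.004, -1.0]]
wrist_force: [-10.4, 4.3, 25.1]
gripper_width: 0.499
```

>>> carry_out(
  steps=[
    [[0,0,0],0],
    [[0,0,0],0],
    [[0,0,0],0],
    [[0,0,0],0],
    [[0,0,0],0],
    [[0,0,0],0],
  ],
  gripper=1,
)

```text
time_s: 24.35
tcp_pos: [0.5911, -0.1385, 0.1086]
ee_rot: [[1.0, -0.001, 0.01], [-0.001, -1.0, -0.004], [0.01, 0.004, -1.0]]
wrist_force: [0.3, -0.1, 0.5]
gripper_width: 0.945
```

>>> carry_out(
  steps=[
    [[0,0,-2],0],
    [[0,0,-6],0],
    [[0,0,-10],0],
    [[0,0,-14],0],
    [[-4,0,-14],0],
    [[-8,0,-14],0],
    [[-12,0,-14],0],
    [[-15,0,-14],0],
    [[-15,0,-14],0],
    [[-15,0,-14],0],
  ],
)

```text
time_s: 25.35
tcp_pos: [0.4397, -0.1379, 0.2477]
ee_rot: [[1.0, -0.001, 0.012], [-0.001, -1.0, -0.004], [0.012, 0.004, -1.0]]
wrist_force: [0.9, 0.4, -0.1]
gripper_width: 0.998
```

Run:
```python
from look import *
s=st(); a=snap('wrist','w5')
for t in('sleeve_mid','sleeve','wheel_hub','tube_wheel'): place('wrist',t)
b=snap('scene','s5')
for t in('sleeve_mid','wheel_hub'): place('scene',t)
snap('top','t5')
for t in('sleeve_mid','sleeve','tube_wheel','wash','glass_beaker','brown_bottle','dish'): place('top',t)
u,v=map(int,world2px('scene',[.591,-.138,.1])); print(u,v)
c=b[max(0,v-45):v+45,max(0,u-60):u+60]
c=cv2.resize(c,(560,420),interpolation=cv2.INTER_CUBIC); cv2.imwrite('pics/c5.png',cv2.cvtColor(cv2.resize(np.hstack([a,c]),(800,300)),cv2.COLOR_RGB2BGR))
for z in(.044,.084,.144): print(z,world2px('scene',[.591,-.138,z]),world2px('wrist',[.591,-.138,z]))
```

```text
25.35 [ 0.4397 -0.1379  0.2477] [[0.9999272055010058, -0.0009971301020505648, 0.012024534523588306], [-0.0009470591731598972, -0.9999908610534013, -0.004169039289761865], [0.012028581706581932, 0.004157347860911933, -0.9999190115608821]] F [ 0.8954  0.3746 -0.0794] w 0.9984332387301483 j [  3.0728   4.2612 -19.5916   0.3028 -65.4723  86.7475]
wrist sleeve_mid [ 0.5887 -0.1404  0.1126] 0.63
wrist sleeve_mid [ 0.4027  0.1335 -0.0004] 0.55
wrist sleeve [ 0.5889 -0.1358  0.0852] 0.9
wrist sleeve [ 0.3992  0.1327 -0.0004] 0.19
scene sleeve_mid [ 0.5869 -0.1404  0.1186] 0.68
top sleeve_mid [ 0.5916 -0.1382  0.1158] 0.74
top sleeve [ 0.5921 -0.136   0.0855] 0.76
top sleeve [ 0.6676 -0.2738  0.0016] 0.5
top tube_wheel [ 0.5977 -0.1336  0.0446] 0.7
top tube_wheel [ 0.5894 -0.1343  0.1021] 0.29
top wash [ 0.6691  0.3051 -0.0013] 0.89
top glass_beaker [ 0.6578  0.4394 -0.004 ] 0.61
top glass_beaker [ 0.5868 -0.1412  0.117 ] 0.31
top brown_bottle [ 0.6678 -0.2724  0.0023] 0.64
top dish [ 0.4059  0.1334 -0.0031] 0.88
364 230
0.044 [361.9775 249.513 ] [281.0926  51.719 ]
0.084 [363.5407 235.8563] [281.2139  43.1712]
0.144 [365.9764 214.5773] [281.47    25.1189]
```

View pics/c5.png

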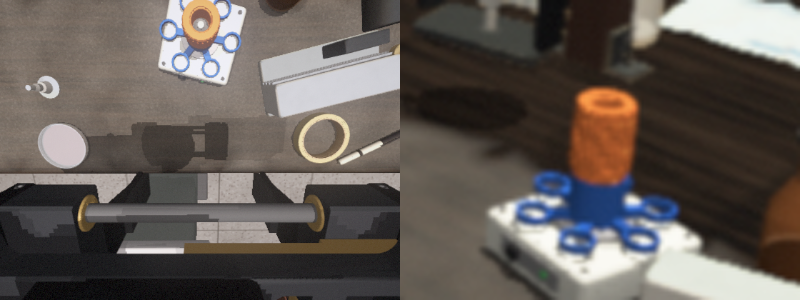

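The sleeve stands upright on the hub with no visible gap, the gripper is clear, and the bystanders are where they were. Handing in.

```bash
python3 -c "
from station import r
print(r.sense()['time_s'],r.finish_job())"
```

```text
the job is handed in; nothing more can be done
26.15 None
```

The wheel is on the drive unit's shoulder and the orange sleeve is locked home on top of it. I handed the job in at 26.2 s; no verdict was reported.

- **Wheel:** I squeezed the hub in two directions to centre it, then lowered it over the spindle. The release height matched the seated height, and side forces were about 2 N at most. Afterwards the networks put its foot at 0.044–0.045 m and its hub at about 0.064 m, both as expected.
- **Sleeve:** It went over the tip without side force and met the balls at about 15 N. The push then fell to 3 N, and it stopped hard with the tool at 0.109 m, which is where home was predicted. A further push to 25 N moved it only 0.2 mm.
- **Last pictures:** They show the sleeve upright on the hub with no gap, and the gripper open and 15 cm away. The bystanders read within about 6 mm of their starting places, close to the networks' own error.

**Disagreements:**
- The networks put the sleeve's midpoint at 0.113–0.119 m, against 0.114 m for home; the highest reading came from the scene camera.
- The last top-camera reading of the wheel was about 8 mm off the axis. I put that down to the sleeve partly hiding it, because the spindle through the wheel's bore leaves it only about 1.5 mm of play.

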